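# Close and clamp a hand casting mould

## Task

Make the open hand casting mould ready for pouring, only by pushing with the fingertips: push the loose side core fully home into its slot, then push the hinged lid over and down until it is shut, then push the handle of the toggle clamp over and down until the clamp locks on the lid. Do not lift the core or pick anything up, push with the fingers and not with the gripper's body or the arm, and leave the things around and on the board where they are.

Things in the scene. Friction and masses are not known exactly. Their poses are not given: they have to be found in the camera images.
- mould: Plywood board fixed to the worktop with the mould on it. Origin at worktop level below the mould; x points away from the robot (yaw within 0.25), y left, z up. All mm below are in this frame. Board: x -130..90, y -225..115, top z 15. Aluminium lower half: x -65..55, y -70..68, z 15..55, open cavity on top, a 33 mm wide open-topped slot for the core in its front (-x) wall.
- core: Loose steel side core, 0.18-0.35 kg, in the slot's guide: bar 30 mm wide, pin at its inner end, upright back plate 60 (y) x 10 (x) mm at its outer end, to be pushed along the mould's +x. Origin on its underside (z 15) below the plate's inner face; axes as the mould's. Plate's flat outer face: x -10, z 11..39.5 from this origin. Starts 15-32 mm short of home; slides with 1-3 N and stays put.
- core_home (a point): Where the core's origin lies when fully home, its back plate against the front face of the mould (x -65, y 0, z 15). Two low guide strips lead the core here: x -127..-65, y 16.5..28.5 on either side, tops at z 24, so fingertips pushing the plate go above z 24.
- lid (a joint): Angle of the aluminium lid, rad: 0 shut, grows as it opens; starts at 1.72-2.05, leaning past upright to the left. Stiff hinge: it stays where left and takes 1 to 5 N at its free edge. A heel under a lug at its front (x -90..-62, y -20..20 when shut) drops behind the core's back plate; if the core is over about 5 mm short of home, the heel lands on the plate and the lid cannot shut.
- lid_hinge (a point): Middle of the lid's hinge axis, which runs along the mould's x (y 78, z 61.5). Shut, the lid reaches from the hinge to y -70 and covers x -65..55, z 55.5..67.5, its top 6 mm above the axis.
- lid_edge (a point): Middle of the lid's free edge, on its outer face, 148 mm from the hinge axis. With the lid open the outer face looks left (+y of the mould); shut, it is the top (z 67.5, y -70).
- clamp_arm (a joint): Angle of the steel toggle clamp's arm, rad: 0 raised (always at the start), about 1.39 locked, its sprung rubber foot then pressing on the lid at x 0, y -55. A knee linkage joins arm and handle: as the handle is pushed to the right and down, the arm comes down to the left; just past its dead point the knee meets a stop and locks. Closed too early, the arm bars the lid.
- clamp_pivot (a point): Pivot of the clamp's arm (x 0, y -105, z 72), on a wooden riser (x -23..23, y -90..-178, top z 48). The raised arm reaches up to z 140 between y -75 and -125.
- handle_end (a point): Far end of the clamp's handle axis; black grip 17 mm thick over its last 50 mm. Raised it stands nearly upright, its end at y -143, z 193, and is pushed on its left (+y) side; locked it lies level along -y, axis at z 94, end at y -223. It swings right and down about a point moving from y -127, z 76 to y -105, z 94. Takes up to 10 N at its end and stays where left.
- clamp_foot: Round rubber foot, 17 mm across, under the end of the clamp's arm, sprung; origin at the centre of its underside. With the clamp locked it presses down on the shut lid with about 6 N.
- jar_lid: Bystander: white screw lid, 42 mm across, 9 mm high, on the board behind the clamp; origin at the centre of its underside.
- silicone_mould: Bystander: small pink block, 44 x 57 x 27 mm, on the worktop; origin at the centre of its underside.
- pigment_jar: Bystander: round jar with a black lid, 61 mm across, 64 mm high, on the worktop; origin at the centre of its underside.
- dropper_bottle: Bystander: brown dropper bottle, 42 mm across, 118 mm high, on the worktop; origin at the centre of its underside.

How it is judged (in metres and radians):
On the way, in this order (a step that is already met when the one before it is completed fails the run):
1. the side core is fully home while the lid is still open (x of core in the frame of mould above -0.069 m and value of joint lid above 0.5 rad), for 0.2 s.
2. the lid is shut while the clamp is still open (value of joint lid below 0.04 rad and value of joint clamp_arm below 0.6 rad), for 0.2 s.
3. the clamp is locked: its handle is pressed down level, past the dead point (z of handle_end in the frame of mould below 0.101 m), for 0.2 s.
At the end, for the whole second after the job is handed in: The core is within 4 mm of home, the lid within 0.04 rad of shut, the clamp's handle down past the dead point (its end no more than 7 mm above the locked height, 101 mm above the mould's origin), and the clamp's foot presses on the lid with over 2.5 N (x of core in the frame of mould above -0.069 m and value of joint lid below 0.04 rad and z of handle_end in the frame of mould below 0.101 m and contact force between clamp_foot and anything else above 2.5 N); the robot touches nothing.
It fails at once if the core is lifted or tipped up by more than 10 mm (z of core in the frame of mould above 0.025 m).
It fails at once if a bystander (jar lid, silicone block, pigment jar or dropper bottle) is moved by more than 15 mm (distance of any of jar_lid, silicone_mould, pigment_jar, dropper_bottle from where it was at the start of the episode above 0.015 m).
It fails at once if the gripper's body or the arm pushes the mould or the core (contact force between the arm and mould above 10 N or contact force between the arm and core above 10 N).
It also fails if it takes over 58 s, if anything falls off the work surface, if the arm or the gripper's body presses on something with over 40 N, if the wrist force passes 120 N, or if a joint passes its speed limit or range.

## Robot

A 6-joint arm with a two-finger parallel gripper is mounted at the origin on a cart in front of the work surface, level with it; the furniture and walls round the work are solid. World frame = base frame: x ahead of the robot, y to its left, z up, the work surface at z = 0. Lengths are in m, angles in degrees, forces in N, time in s.
With the tool pointing down it reaches from about 0.35 to 0.875 m from the base axis. Payload 4.2 kg.
Tool frame: the origin (TCP) lies at the very end of the fingers, on their centre line; the grasp point (between the pads) lies 19 mm behind it; z points along the fingers, y is the line along which they close (so a half turn about z gives the same grasp; the last joint's range is limited). The gripper opens to 87 mm and grips with 3 to 60 N. Pads are 19 mm wide; open, the fingers measure 117 mm over their backs; the gripper's body (75 mm by 190 mm) begins 51 mm behind the grasp point.
Start: joints at [88.786, 22.042, 0.453, 0, -68.411, -14.817], TCP at [0.173, 0.601, 0.223] pointing down, gripper open.
Joint ranges: [-179.83, 179.83], [-69.29, 118.12], [-61.27, 80.66], [-181.25, 117.63], [-171.15, -9.14], [-177.46, 177.46]. Speed limits (degrees/s): [159.86, 159.86, 180, 180, 180, 180].

## Interface

Orientations are given as a 3x3 rotation matrix whose columns are the frame's x, y, z axes.
In Python, from station import sense, cams, r gives the robot as it stands. The module is installed in compiled form; this text tells all that it offers.
- The arm moves only by the tool step_arm, never from a script. Its argument "targets" is text: rows parted by semicolons, each of 4 numbers parted by spaces: the shift along the tool's x, y, z in cm, then the turn about the tool's z in degrees. In form: x y z turn; .... A call has 1 to 12 rows; each row shifts and turns the commanded pose from where the row before left it, along the tool's axes as they then stand; what a row does not reach is not made up. A row lasts 1/12 s, in which the tool goes at most 41.7 mm and 7.16 degrees, less where a joint would pass 70% of its speed; a pose out of reach is approached as far as the arm can. A call with a gripper value outside its range is refused whole. "claw" is the finger opening in cm, from 0 to 8.7, set as the call begins (left out, the last holds). The fingers move at their own pace and stop on an object; the grip force is fixed at half the most. Time passes only in rows, so rows that do not move let the fingers close. It gives the time, the measured TCP pose, the force, the opening and the grip force at its end, in the units of the state.
- sense(): the state, without advancing time (a new reading comes with each control period).
- cams.capture(name): name is "scene" or "top" or "wrist"; returns a dict with "frame" (420x560x3 uint8, blue, green, red), "vertical_fov" (degrees; the focal length in pixels is half the picture's height over the tangent of half this angle, whatever the lens; pixels are square), "cx", "cy" (the principal point, pixels), "eye" and "rotation" of the camera in the world; the wrist camera has in their place "tool_from_camera" (4x4, takes a point from camera to tool coordinates, whose origin is the TCP and whose axes are the flange's). Camera axes: x right, y down, z forward; pixel columns grow to the right and rows downward; lengths in m; the calibration is good to about 2 mm. A picture is of the moment at which its call begins: read the wrist's pose just before it. There is no depth.
- r.finish_job(): hands the job in; it is judged then, once.
The state is a dict: "time_s": time; "joints": joint angles; "joint_velocities": joint speeds; "effort": joint torques, N m; "tcp_pos": TCP position; "ee_rot": TCP orientation; "wrist_force": force on the tool from outside, world axes, zero at the start; "moment": the same for the moment, N m; "gripper_width": opening from 0.0 (shut) to 1.0 (fully open); "gripper_force": force on a finger pad.
Only numpy, scipy, OpenCV 4.12 (cv2) and the standard library are available. Lean on these libraries where they do the work, as an engineer would, in place of code of your own. Each camera call takes 0.05 s, during which the arm holds its last target. There are 200 camera calls.

## Working session

There is one attempt and no reset: what is moved stays moved. The work goes in short steps, Python scripts to look and compute and a tool call to move; the robot and the scene stay as the last step left them, time stands still between calls to the robot, and variables do not carry over. Pictures are saved under pics/ and viewed, at most 10 in all, crops included, and the job is handed in when it is done.

Besides the shell and the picture viewer there is one more tool, called as name(argument=value, ...) on one line, values as JSON. step_arm: Moves the arm, as the interface text tells. Its arguments: {"type":"object","properties":{"targets":{"type":"string"},"claw":{"type":"number"}},"required":["targets"]}

```bash
mkdir -p pics
python3 - <<'E'
from station import sense,cams,r
import cv2,numpy as np,pickle
s=sense();print(s['time_s'],s['tcp_pos'],s['ee_rot'],s['gripper_width'])
d={}
for n in ('scene','top'):
    c=cams.capture(n);d[n]=c;cv2.imwrite(f'pics/{n}0.png',c['frame']);print(n,c['vertical_fov'],c['cx'],c['cy'],c['eye'],c['rotation'])
pickle.dump(d,open('d0.pkl','wb'))
E
```

```text
0.0 [0.17240475 0.60013579 0.2214442 ] [[ 9.61064509e-01 -2.76323599e-01 -5.27484224e-04]
 [-2.76324091e-01 -9.61062158e-01 -2.12744257e-03]
 [ 8.09174629e-05  2.19036615e-03 -9.99997598e-01]] 0.9997929745152362
scene 54.30996096000503 282.5784894353907 218.18713748647033 [ 0.90208341 -0.4987293   0.97335074] [[ 0.82228506  0.46045382 -0.33440927]
 [ 0.56881403 -0.64720346  0.50752171]
 [ 0.01725948 -0.60754421 -0.79409832]]
top 46.10964896950927 271.73578202608473 207.0820712243999 [0.02706399 0.01164364 1.41769056] [[ 0.07681211 -0.91478179  0.39657808]
 [-0.99704281 -0.07141219  0.02838884]
 [ 0.00235091 -0.39758593 -0.91756193]]
```

View pics/scene0.png

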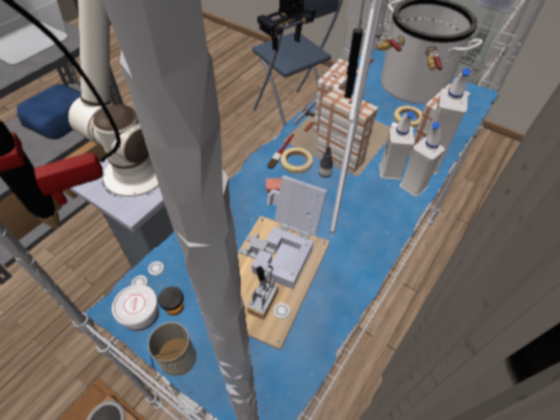

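View pics/top0.png

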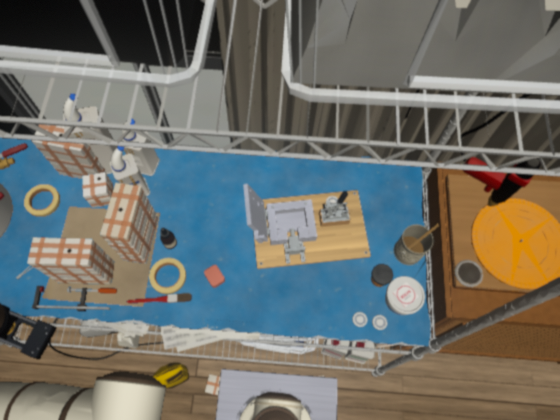

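The top view shows the board with corners near (250,195), (362,190), (369,257) and (257,267); the lid is open at (257,212), the core is at (295,245) and the clamp at (335,208). In the scene view the board is partly visible at (245-325, 220-345), with a pole in front of it. Next I'll rectify both views onto the board plane.

```bash
cat > h.py <<'E'
import cv2,numpy as np,pickle
def K(c):
    f=c['frame'].shape[0]/2/np.tan(np.radians(c['vertical_fov'])/2)
    return np.array([[f,0,c['cx']],[0,f,c['cy']],[0,0,1]])
def ray(c,uv):
    uv=np.atleast_2d(uv).astype(float)
    return (np.c_[uv,np.ones(len(uv))]@np.linalg.inv(K(c)).T)@np.array(c['rotation']).T
def plane(c,uv,z):
    d=ray(c,uv);e=np.array(c['eye']);return e+d*((z-e[2])/d[:,2])[:,None]
def proj(c,P):
    p=(np.atleast_2d(P)-c['eye'])@np.array(c['rotation'])@K(c).T
    return p[:,:2]/p[:,2:]
def rect(c,z,x0,x1,y0,y1,s): # s px per m ; image: up=+x, left=+y
    w,h=int((y1-y0)*s),int((x1-x0)*s)
    W=[[x1,y1,z],[x1,y0,z],[x0,y0,z],[x0,y1,z]]
    H=cv2.getPerspectiveTransform(proj(c,W).astype(np.float32),np.float32([[0,0],[w,0],[w,h],[0,h]]))
    return cv2.warpPerspective(c['frame'],H,(w,h),flags=cv2.INTER_CUBIC)
E
python3 - <<'E'
from h import *
d=pickle.load(open('d0.pkl','rb'));c=d['top']
print(plane(c,[[250,195],[362,190],[369,257],[257,267]],.015))
o=[]
for n in ('top','scene'):
    c=d[n];hsv=cv2.cvtColor(c['frame'],cv2.COLOR_BGR2HSV)
    m=cv2.inRange(hsv,(8,60,90),(28,255,255))
    k,l,st,ce=cv2.connectedComponentsWithStats(m)
    seed={'top':(350,245),'scene':(300,320)}[n]
    i=l[seed[1],seed[0]];print(n,i,st[i],hsv[seed[1],seed[0]])
    pts=np.argwhere(l==i)[:,::-1]
    P=plane(c,pts,.015)[:,:2]*1000
    R=cv2.minAreaRect(P.astype(np.float32));print(R);print(cv2.boxPoints(R))
    o.append(rect(c,.015,.3,.8,-.35,.25,660))
cv2.imwrite('pics/r0.png',np.hstack(o))
E
```

```text
[[ 0.6691291   0.12605959  0.015     ]
 [ 0.71383833 -0.22365062  0.015     ]
 [ 0.4947238  -0.24532314  0.015     ]
 [ 0.43832113  0.08351757  0.015     ]]
top 11 [ 255  191  115   77 3947] [ 19 111 215]
((573.3074340820312, -62.51664733886719), (218.58123779296875, 336.88470458984375), 10.65492057800293)
[[ 434.75726   82.81439]
 [ 497.04498 -248.26193]
 [ 711.8576  -207.84769]
 [ 649.5699   123.22864]]
scene 0 [     0      0    560    420 183781] [104 113 165]
((314.4187927246094, 478.28076171875), (2784.83056640625, 1928.4820556640625), 36.83970260620117)
[[-1378.0916    415.1164 ]
 [ -221.81555 -1128.2788 ]
 [ 2006.9292    541.4451 ]
 [  850.65314  2084.8403 ]]
```

View pics/r0.png

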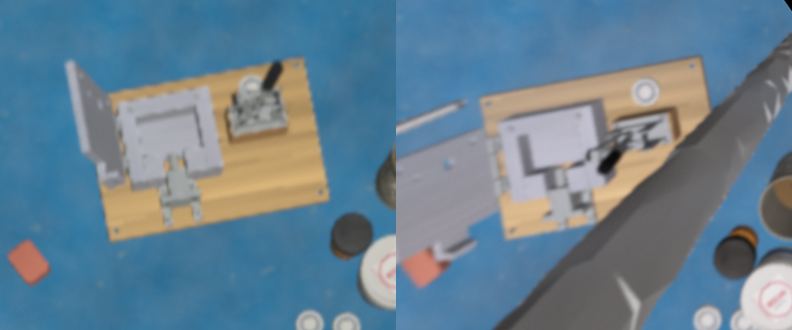

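The rectified views agree: the board is yawed about 10.7° and its origin is near (0.583, -0.005). The core plate is at rectified (182,210), the lid leans left and the clamp is raised. I'll refine the pose with the scene view and check how high the cartons along the path are.

Run:
```python
from h import *
from scipy.optimize import least_squares
d=pickle.load(open('d0.pkl','rb'))
c=d['scene'];hsv=cv2.cvtColor(c['frame'],cv2.COLOR_BGR2HSV)
# board back edge (x=+90) & corners in scene via wood mask
rs={}
E=[]
for n in ('top','scene'):
    s=2000;im=rect(d[n],.015,.38,.76,-.30,.16,s)
    m=cv2.inRange(cv2.cvtColor(im,cv2.COLOR_BGR2HSV),(8,50,80),(30,255,255))
    m=cv2.morphologyEx(m,cv2.MORPH_OPEN,np.ones((9,9)))
    k,l,st,_=cv2.connectedComponentsWithStats(m);i=1+np.argmax(st[1:,4]);m=l==i
    # to points
    yx=np.argwhere(m);P=np.c_[.76-yx[:,0]/s,.16-yx[:,1]/s]
    R=np.array([[np.cos(.186),-np.sin(.186)],[np.sin(.186),np.cos(.186)]])
    Q=(P-[.5828,-.0048])@R*1000
    def edge(a,v,lo,hi,sg):
        o=[]
        for t in np.arange(lo,hi,5):
            k=abs(Q[:,a]-t)<1.5
            if k.any(): o.append((t,(Q[k,v]*sg).max()*sg))
        o=np.array(o);p=np.polyfit(o[:,0],o[:,1],1)
        k=abs(np.polyval(p,o[:,0])-o[:,1])<3;p=np.polyfit(o[k,0],o[k,1],1);return np.round(p,4),k.sum(),np.round(np.polyval(p,0),1)
    print(n,'back',edge(1,0,-150,60,1),'front',edge(1,0,-200 if n=='top' else 20,90,-1),'right',edge(0,1,-100,70,-1),'left',edge(0,1,-100,60,1))
# cartons: rough stack tops
for t,sn in (((130,185),(325,62)),((157,217),(377,100)),((105,240),(318,92))):
    a,b=ray(d['top'],t)[0],ray(d['scene'],sn)[0];e1,e2=map(np.array,(d['top']['eye'],d['scene']['eye']))
    k=np.linalg.lstsq(np.c_[a,-b],e2-e1,rcond=None)[0];print(e1+a*k[0],e2+b*k[1])
print(plane(d['top'],[[65,262],[110,285],[130,190],[105,255],[140,265],[80,150]],0.1).round(3))
```

```text
top back (array([1.40000e-03, 9.01181e+01]), np.int64(42), np.float64(90.1)) front (array([-1.000000e-04, -1.294134e+02]), np.int64(58), np.float64(-129.4)) right (array([ 4.000000e-04, -2.233358e+02]), np.int64(34), np.float64(-223.3)) left (array([ -1.7207, -32.6375]), np.int64(2), np.float64(-32.6))
scene back (array([-4.00000e-04,  9.12636e+01]), np.int64(42), np.float64(91.3)) front (array([-4.09000e-02,  6.01065e+01]), np.int64(14), np.float64(60.1)) right (array([  -0.9758, -197.2464]), np.int64(5), np.float64(-197.2)) left (array([  0.0671, -63.7425]), np.int64(2), np.float64(-63.7))
[0.48880353 0.36506102 0.41692656] [0.46480093 0.33840329 0.39643795]
[0.49121487 0.34501111 0.22475245] [0.59158118 0.42436264 0.28597803]
[0.41522836 0.46369403 0.23300701] [0.3973911  0.44319752 0.21934155]
[[0.386 0.611 0.1  ]
 [0.332 0.474 0.1  ]
 [0.619 0.474 0.1  ]
 [0.415 0.505 0.1  ]
 [0.394 0.403 0.1  ]
 [0.741 0.652 0.1  ]]
```

step_arm(targets="0 0 -3 7;0 0 -3 7;0 0 -3 7;0 0 -3 7;0 0 -3 7;0 0 -3 7;0 0 0 7;0 0 0 7;0 0 0 7", claw=0)

```text
time_s: 0.85
tcp_pos: [0.1724, 0.6007, 0.4026]
ee_rot: [[0.184, -0.983, -0.001], [-0.983, -0.184, 0.0], [-0.0, 0.001, -1.0]]
wrist_force: [0.0, -0.4, 0.7]
gripper_width: 0.4
gripper_force: 0.0
```

```bash
cat >> h.py <<'E'
from scipy.spatial.transform import Rotation
YAW=.186;O=np.array([.583,-.004,0])
M=Rotation.from_euler('z',YAW).as_matrix()
def st(s):
    R=M.T@np.array(s['ee_rot']);p=M.T@(np.array(s['tcp_pos'])-O)*1000
    print('t',round(s['time_s'],2),'mould tcp mm',p.round(1),'tool x',R[:,0].round(3),'y',R[:,1].round(3),'F',(M.T@np.array(s['wrist_force'])).round(1),'j',np.round(s['joints'],0),'w',round(s['gripper_width'],3));return p
E
python3 -c "
from h import *
from station import sense
s=sense();st(s);print(s['tcp_pos'])"
```

```text
t 0.85 mould tcp mm [-291.7  670.2  402.6] tool x [-0.001 -1.    -0.   ] y [-1.     0.001  0.001] F [-0.1 -0.4  0.7] j [ 89.  19.  21.  -0. -92. -78.] w 0.4
[0.17237606 0.60067868 0.40257062]
```

step_arm(targets="3.3 -0.7 0 0;3.3 -0.7 0 0;3.3 -0.7 0 0;3.3 -0.7 0 0;3.3 -0.7 0 0;3.3 -0.7 0 0;3.3 -0.7 0 0;3.3 -0.7 0 0;3.3 -0.7 0 0;3.3 -0.7 0 0")

```text
time_s: 1.68
tcp_pos: [0.3041, 0.2882, 0.4023]
ee_rot: [[0.191, -0.982, -0.0], [-0.982, -0.191, -0.0], [0.0, 0.0, -1.0]]
wrist_force: [0.9, 0.8, -0.0]
gripper_width: 0.007
gripper_force: 0.0
```

step_arm(targets="3.3 -0.7 0 0;3.3 -0.7 0 0;3.3 -0.7 0 0;3.3 -0.7 0 0;3.3 -0.7 0 0;3.3 -0.7 0 0;3.3 -0.7 0 0;3.3 -0.7 0 0;3.3 -0.7 0 0;3.3 -0.7 0 0;0 0 0 0")

```text
time_s: 2.6
tcp_pos: [0.4365, -0.0246, 0.4016]
ee_rot: [[0.184, -0.983, -0.002], [-0.983, -0.184, -0.002], [0.001, 0.002, -1.0]]
wrist_force: [-1.0, -0.2, 0.1]
gripper_width: 0.005
gripper_force: 0.0
```

```bash
python3 -c "
from h import *
from station import sense,cams
s=sense();st(s)
c=cams.capture('wrist');cv2.imwrite('pics/w1.png',c['frame'])
t=cams.capture('top');pickle.dump((s,c,t),open('d1.pkl','wb'))
print(c['tool_from_camera'])"
```

```text
t 2.6 mould tcp mm [-147.8    6.9  401.6] tool x [-0.001 -1.     0.001] y [-1.     0.001  0.002] F [-1.   0.   0.1] j [ 18.  -1.  -4.   0. -88.  -8.] w 0.005
[[-1.24123252e-03 -9.57162145e-01 -2.89549803e-01  7.98574488e-02]
 [ 9.99999226e-01 -1.16490895e-03 -4.35934724e-04  8.42802944e-04]
 [ 7.99610577e-05 -2.89550120e-01  9.57162850e-01 -1.62198167e-01]
 [ 0.00000000e+00  0.00000000e+00  0.00000000e+00  1.00000000e+00]]
```

View pics/w1.png

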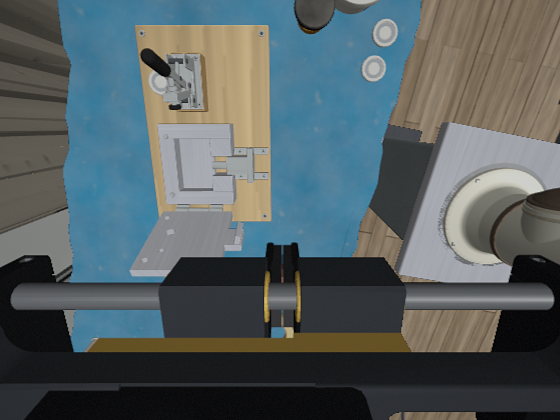

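The wrist picture shows the board corners at (136,25), (270,25) and (271,220). The core plate is near (251,165), the lid is open at (185,240) and the clamp handle end is at (145,52). I'll check these against the pose.

```bash
python3 -c "
from h import *
s,c,t=pickle.load(open('d1.pkl','rb'))
T=np.array(c['tool_from_camera']);R=np.array(s['ee_rot'])
c['rotation']=R@T[:3,:3];c['eye']=R@T[:3,3]+s['tcp_pos']
mf=lambda P:((P-O)@M*1000).round(1)
print(mf(plane(c,[[136.5,25.5],[270,25.5],[271,220.5]],.015)))
print('core',mf(plane(c,[[249,165],[253,165],[251,148],[251,182]],.0545)))
print('handle',mf(plane(c,[[146,53]],.193)))
print('lid edge',mf(plane(c,[[131,276],[233,273]],.2)))
print('pred',proj(c,O+np.array([[0,-143,193],[-65,-70,55],[55,-70,55]])/1000@M.T).round(0))
f=cv2.resize(c['frame'][110:260,120:290],None,fx=4,fy=4,interpolation=cv2.INTER_CUBIC)[:600];cv2.imwrite('pics/w1c.png',f)
"
```

```text
[[  87.1 -223.4   15. ]
 [-130.5 -223.    15. ]
 [-127.8  112.7   15. ]]
core [[-92.7  -1.5  54.5]
 [-99.6  -1.4  54.5]
 [-97.1 -30.1  54.5]
 [-95.2  28.2  54.5]]
handle [[   4.  -147.3  193. ]]
lid edge [[ 59.  130.1 200. ]
 [-81.6 126.  200. ]]
pred [[150.  57.]
 [231. 123.]
 [158. 124.]]
```

View pics/w1c.png

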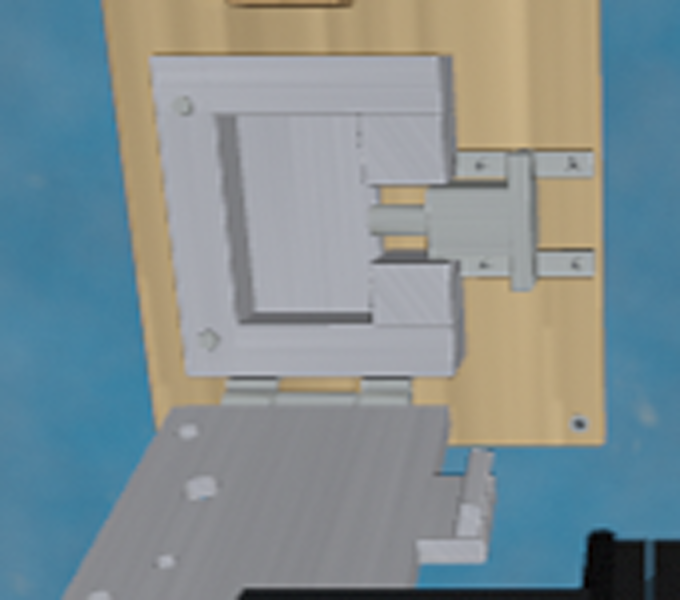

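step_arm(targets="0.7 0 3.6 0;0 0 3.6 0;0 0 3.6 0;0 0 3.6 0;0 0 3.6 0;0 0 3.6 0;0 0 3.6 0;0 0 3.6 0;0 0 3.6 0;0 0 2.4 0;0 0 2 0;0 0 0 0")

```text
time_s: 3.7
tcp_pos: [0.4338, -0.027, 0.0314]
ee_rot: [[0.192, -0.981, -0.008], [-0.981, -0.192, -0.002], [0.0, 0.009, -1.0]]
wrist_force: [-1.0, -0.7, 0.0]
gripper_width: 0.007
gripper_force: 0.0
```

```bash
python3 -c "
from h import *
from station import sense
st(sense())"
```

```text
t 3.7 mould tcp mm [-150.9    5.    31.4] tool x [ 0.007 -1.     0.   ] y [-1.    -0.007  0.009] F [-1.2 -0.5  0. ] j [ 18.  19. -39.  -0. -33.  -7.] w 0.007
```

step_arm(targets="0.4 -1 0 0;0 -1 0 0;0 -0.5 0 0;0 -0.5 0 0;0 -0.5 0 0;0 -0.5 0 0;0 -0.5 0 0;0 -0.4 0 0;0 -0.3 0 0;0 0 0 0")

```text
time_s: 4.53
tcp_pos: [0.4886, -0.0217, 0.0344]
ee_rot: [[0.19, -0.982, -0.001], [-0.982, -0.19, -0.0], [0.0, 0.001, -1.0]]
wrist_force: [-2.1, 0.1, 1.0]
gripper_width: 0.004
gripper_force: 1.3
```

```bash
python3 -c "
from h import *
from station import sense
st(sense())"
```

```text
t 4.53 mould tcp mm [-96.1   0.1  34.4] tool x [ 0.005 -1.     0.   ] y [-1.    -0.005  0.001] F [-2.   0.5  1. ] j [ 17.  22. -32.  -0. -36.  -6.] w 0.004
```

step_arm(targets="0 -0.2 0 0;0 -0.2 0 0;0 -0.2 0 0;0 0 0 0")

```text
time_s: 4.87
tcp_pos: [0.4956, -0.0202, 0.0345]
ee_rot: [[0.19, -0.982, 0.002], [-0.982, -0.19, 0.0], [-0.0, -0.002, -1.0]]
wrist_force: [-1.5, -0.2, -0.9]
gripper_width: 0.007
gripper_force: 0.6
```

step_arm(targets="0 -0.2 0 0;0 -0.1 0 0;0 0 0 0")

```text
time_s: 5.12
tcp_pos: [0.4982, -0.0196, 0.0345]
ee_rot: [[0.19, -0.982, 0.001], [-0.982, -0.19, 0.0], [-0.0, -0.001, -1.0]]
wrist_force: [-0.7, 0.1, 0.9]
gripper_width: 0.012
gripper_force: 0.7
```

```bash
python3 -c "
from h import *
from station import sense
st(sense())"
```

```text
t 5.12 mould tcp mm [-86.3   0.3  34.5] tool x [ 0.006 -1.    -0.   ] y [-1.    -0.006 -0.001] F [-0.7  0.2  0.9] j [ 16.  23. -30.   0. -36.  -5.] w 0.012
```

step_arm(targets="0 -0.2 0 0;0 -0.2 0 0;0 0 0 0")

```text
time_s: 5.37
tcp_pos: [0.5023, -0.0188, 0.0346]
ee_rot: [[0.191, -0.982, 0.001], [-0.982, -0.191, 0.0], [0.0, -0.001, -1.0]]
wrist_force: [-1.4, 0.7, 0.1]
gripper_width: 0.006
gripper_force: 0.5
```

step_arm(targets="0 -0.2 0 0;0 -0.1 0 0;0 0 0 0")

```text
time_s: 5.62
tcp_pos: [0.5037, -0.0186, 0.0344]
ee_rot: [[0.19, -0.982, -0.002], [-0.982, -0.19, -0.0], [-0.0, 0.002, -1.0]]
wrist_force: [-4.7, 0.7, 2.3]
gripper_width: 0.007
gripper_force: 2.2
```

```bash
python3 -c "
from h import *
from station import sense,cams
s=sense();st(s)
t=cams.capture('top');q=cams.capture('scene');pickle.dump((s,t,q),open('d2.pkl','wb'))
f=[cv2.resize(t['frame'][185:275,240:375],None,fx=4,fy=4,interpolation=cv2.INTER_CUBIC),cv2.resize(q['frame'][215:305,235:300],None,fx=4,fy=4,interpolation=cv2.INTER_CUBIC)]
cv2.imwrite('pics/c2.png',np.hstack(f))
"
```

```text
t 5.62 mould tcp mm [-80.7   0.3  34.4] tool x [ 0.005 -1.    -0.   ] y [-1.    -0.005  0.002] F [-4.5  1.6  2.3] j [ 16.  24. -30.  -0. -37.  -5.] w 0.007
```

View pics/c2.png

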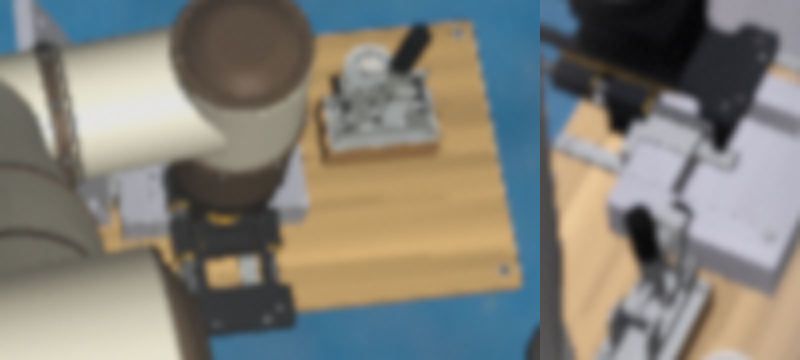

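In the scene crop (right) the core plate near (700,150) is about flush with the mould front, and the gripper sits behind it. The force is starting to rise, so I'll press slightly more to confirm.

step_arm(targets="0 -0.2 0 0;0 -0.1 0 0;0 0 0 0;0 0 0 0")

```text
time_s: 6.05
tcp_pos: [0.5037, -0.0187, 0.0343]
ee_rot: [[0.189, -0.982, -0.008], [-0.982, -0.189, -0.001], [-0.0, 0.008, -1.0]]
wrist_force: [-10.6, 1.2, 8.3]
gripper_width: 0.008
gripper_force: 5.4
```

```bash
python3 -c "
from h import *
from station import sense
st(sense())"
```

```text
t 6.05 mould tcp mm [-80.7   0.2  34.3] tool x [ 0.004 -1.    -0.   ] y [-1.    -0.004  0.008] F [-10.2   3.2   8.3] j [ 16.  24. -29.  -0. -37.  -5.] w 0.008
```

step_arm(targets="0 1.5 0 0;0 2 0 0;0 1.5 -1 0;0 0 -3.6 0;0 0 -3.6 0;0 0 -3.6 0;0 0 -3.6 0;0 0 -3.6 0;0 0 -3.6 0;0 0 -1 0;0 0 0 0")

```text
time_s: 6.97
tcp_pos: [0.4617, -0.0268, 0.2751]
ee_rot: [[0.191, -0.982, 0.013], [-0.982, -0.191, 0.002], [0.0, -0.013, -1.0]]
wrist_force: [0.5, -0.7, -0.0]
gripper_width: 0.006
gripper_force: 0.0
```

```bash
python3 -c "
from h import *
from station import sense,cams
s=sense();st(s)
c=cams.capture('wrist')
T=np.array(c['tool_from_camera']);R=np.array(s['ee_rot'])
c['rotation']=R@T[:3,:3];c['eye']=R@T[:3,3]+s['tcp_pos']
for n,P in dict(plate=[-70,0,54.5],mould=[-65,-70,55]).items(): print(n,proj(c,O+M@np.array(P)/1000))
# top-plane crop in mould axes
x0,x1,y0,y1,z=-140,60,-110,60,54.5
W=np.array([[x1,y1,z],[x1,y0,z],[x0,y0,z],[x0,y1,z]])/1000@M.T+O
k=3;w,h=(y1-y0)*k,(x1-x0)*k
H=cv2.getPerspectiveTransform(proj(c,W).astype(np.float32),np.float32([[0,0],[w,0],[w,h],[0,h]]))
cv2.imwrite('pics/w3.png',cv2.warpPerspective(c['frame'],H,(w,h),flags=cv2.INTER_CUBIC))
"
```

```text
t 6.97 mould tcp mm [-123.4   -0.   275.1] tool x [ 0.006 -1.     0.   ] y [-1.    -0.006 -0.013] F [ 0.4 -0.8 -0. ] j [ 17.   3. -16.   0. -69.  -6.] w 0.006
plate [[243.05709031 184.26169946]]
mould [[237.15036404 129.26760761]]
```

View pics/w3.png

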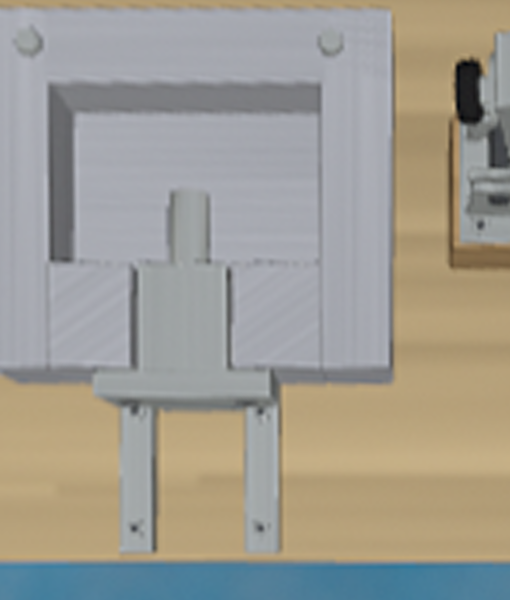

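The warped wrist view shows the core plate at (185,385) flat against the mould's front face, so the core is home. Next I'll go over to the lid's left side.

step_arm(targets="-2.9 -2 0 0;-2.9 -2 0 0;-2.9 -2 0 0;-2.9 -2 0 0;-2.9 -2 0 0;-3 -2 0 0;0 0 3 0;0 0 3.5 0;0 0 3 0;0 0 1.5 0;0 0 0 0")

```text
time_s: 7.93
tcp_pos: [0.5397, 0.1658, 0.154]
ee_rot: [[0.19, -0.982, -0.01], [-0.982, -0.19, -0.005], [0.003, 0.011, -1.0]]
wrist_force: [-0.6, 0.8, -0.4]
gripper_width: 0.008
gripper_force: 0.0
```

```bash
python3 -c "
from h import *
from station import sense
st(sense())"
```

```text
t 7.93 mould tcp mm [-11.1 174.9 154. ] tool x [ 0.005 -1.     0.003] y [-1.    -0.005  0.011] F [-0.4  0.9 -0.4] j [ 33.  20. -13.  -0. -57. -22.] w 0.008
```

step_arm(targets="1 0 0 0;1 0 0 0;0.8 0 0 0;0.8 0 0 0;0.8 0 0 0;0.8 0 0 0;0.8 0 0 0;0.8 0 0 0;0.8 0 0 0;0.5 0 0 0;0 0 0 0")

```text
time_s: 8.85
tcp_pos: [0.558, 0.0863, 0.1602]
ee_rot: [[0.189, -0.982, -0.001], [-0.982, -0.189, -0.001], [0.001, 0.001, -1.0]]
wrist_force: [1.1, -0.5, 1.0]
gripper_width: 0.01
gripper_force: 0.0
```

```bash
python3 -c "
from h import *
from station import sense
st(sense())"
```

```text
t 8.85 mould tcp mm [ -7.8  93.3 160.2] tool x [ 0.004 -1.     0.001] y [-1.    -0.004  0.001] F [ 0.9 -0.7  1. ] j [ 25.  19. -13.   0. -57. -14.] w 0.01
```

step_arm(targets="0.85 0 0.05 0;0.85 0 0.05 0;0.85 0 0.1 0;0.8 0 0.25 0;0.8 0 0.3 0;0.8 0 0.3 0;0 0 0 0")

```text
time_s: 9.43
tcp_pos: [0.5674, 0.0372, 0.149]
ee_rot: [[0.189, -0.982, -0.002], [-0.982, -0.189, -0.001], [0.001, 0.002, -1.0]]
wrist_force: [0.1, -1.0, -0.8]
gripper_width: 0.004
gripper_force: 0.0
```

```bash
python3 -c "
from h import *
from station import sense,cams
st(sense())
t=cams.capture('top');q=cams.capture('scene')
f=[cv2.resize(t['frame'][165:285,230:375],None,fx=3,fy=3,interpolation=cv2.INTER_CUBIC),cv2.resize(q['frame'][175:295,220:340],None,fx=3,fy=3,interpolation=cv2.INTER_CUBIC)]
cv2.imwrite('pics/c4.png',np.hstack(f))"
```

```text
t 9.43 mould tcp mm [ -7.8  43.4 149. ] tool x [ 0.004 -1.     0.001] y [-1.    -0.004  0.002] F [-0.1 -1.  -0.8] j [ 20.  20. -14.   0. -56.  -9.] w 0.004
```

View pics/c4.png

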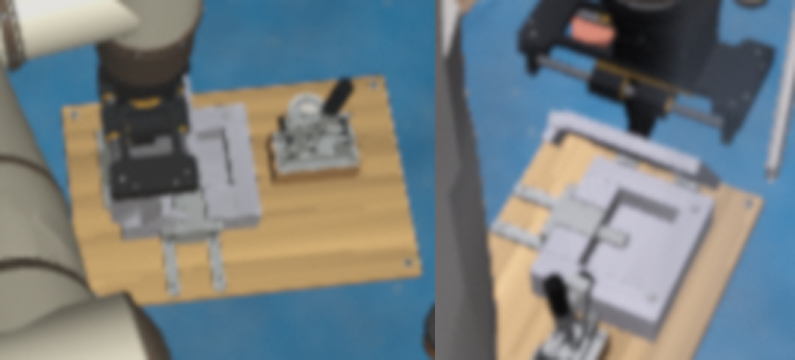

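The scene crop shows the lid leaning over the mould at about (630,150), nearly edge-on to the camera. The finger is behind it at (640,120), so I'll continue the arc.

step_arm(targets="0.75 0 0.4 0;0.7 0 0.5 0;0.7 0 0.55 0;0.6 0 0.6 0;0.55 0 0.65 0;0.5 0 0.7 0;0 0 0 0")

```text
time_s: 10.12
tcp_pos: [0.5739, 0.0005, 0.114]
ee_rot: [[0.189, -0.982, -0.003], [-0.982, -0.189, -0.001], [0.0, 0.003, -1.0]]
wrist_force: [-0.0, -0.4, 0.2]
gripper_width: 0.005
gripper_force: 0.0
```

step_arm(targets="0.45 0 0.75 0;0.35 0 0.75 0;0.3 0 0.8 0;0.25 0 0.8 0;0.15 0 0.8 0;0 0 0.6 0;0 0 0 0")

```text
time_s: 10.7
tcp_pos: [0.5768, -0.0131, 0.0691]
ee_rot: [[0.19, -0.982, -0.003], [-0.982, -0.19, -0.0], [-0.0, 0.003, -1.0]]
wrist_force: [-0.1, -0.0, 0.4]
gripper_width: 0.007
gripper_force: 0.0
```

```bash
python3 -c "
from h import *
from station import sense
st(sense())"
```

```text
t 10.7 mould tcp mm [-7.8 -7.8 69.1] tool x [ 0.005 -1.    -0.   ] y [-1.    -0.005  0.003] F [-0.1  0.   0.4] j [ 15.  26. -17.  -0. -46.  -4.] w 0.007
```

step_arm(targets="0 0 0.2 0;0 0 0.2 0;0 0 0.1 0;0 0 0 0;0 0 0 0")

```text
time_s: 11.12
tcp_pos: [0.5778, -0.0128, 0.0679]
ee_rot: [[0.191, -0.982, 0.001], [-0.982, -0.191, -0.0], [0.0, -0.001, -1.0]]
wrist_force: [-2.9, -0.1, 7.6]
gripper_width: 0.007
gripper_force: 4.1
```

```bash
python3 -c "
from h import *
from station import sense,cams
st(sense())
q=cams.capture('scene')
cv2.imwrite('pics/c5.png',cv2.resize(q['frame'][195:315,220:340],None,fx=4,fy=4,interpolation=cv2.INTER_CUBIC))"
```

```text
t 11.12 mould tcp mm [-6.8 -7.7 67.9] tool x [ 0.006 -1.     0.   ] y [-1.    -0.006 -0.001] F [-2.8  0.5  7.6] j [ 15.  26. -17.   0. -46.  -4.] w 0.007
```

View pics/c5.png

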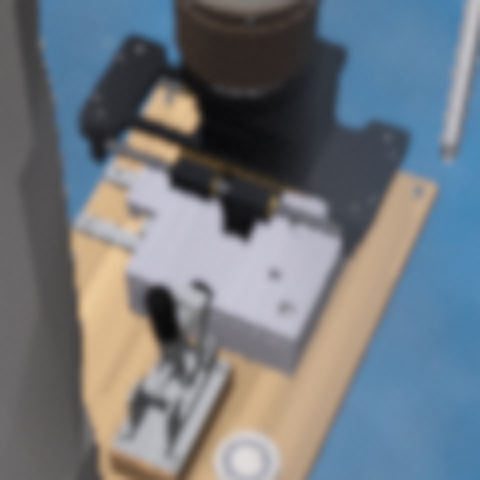

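The lid is shut: its top face is level at about (240,250) in the crop, and the push stalled at z 67.9 with 7.6 N. Now the clamp handle.

step_arm(targets="0 0 -2 0;0 0 -3.5 0;0 0 -3.5 0;0 0 -3.5 0;0 0 -3.5 0;0 0 -1 0;2.5 -0.4 0 0;2.5 -0.4 0 0;2.5 0 0 0;2.2 0 0 0;0 0 0 0")

```text
time_s: 12.08
tcp_pos: [0.6044, -0.1094, 0.2355]
ee_rot: [[0.187, -0.982, -0.0], [-0.982, -0.187, -0.0], [0.0, 0.0, -1.0]]
wrist_force: [-0.2, -1.0, -0.3]
gripper_width: 0.008
gripper_force: 0.0
```

step_arm(targets="0 0 1.5 0;0 0 2 0;0 0 2 0;0 0 0.5 0;0 0 0 0;0 0 0 0")

```text
time_s: 12.58
tcp_pos: [0.6045, -0.1064, 0.1767]
ee_rot: [[0.191, -0.982, 0.001], [-0.982, -0.191, -0.0], [0.001, -0.001, -1.0]]
wrist_force: [1.5, -1.2, 1.1]
gripper_width: 0.008
gripper_force: 0.0
```

```bash
python3 -c "
from h import *
from station import sense
st(sense())
import numpy as np
# path of finger corner on handle: P from (-127,76) to (-105,94), angle 98->180deg
for k in np.linspace(0,1,9):
    P=np.array([-127+22*k,76+18*k]);a=np.radians(97.8+82.2*k);r=90
    d=np.array([np.cos(a),np.sin(a)]);n=np.array([d[1],-d[0]])
    q=P+r*d+8.5*n;print((q+[9.5,0]).round(1))
"
```

```text
t 12.58 mould tcp mm [   2.2 -104.6  176.7] tool x [ 0.006 -1.     0.001] y [-1.    -0.006 -0.001] F [ 1.2 -1.4  1.1] j [  5.  23.  -5.   0. -62.   6.] w 0.008
[-121.3  166.3]
[-134.6  166.4]
[-147.3  163.7]
[-158.8  158.4]
[-168.7  150.6]
[-176.7  140.7]
[-182.3  129.1]
[-185.3  116.2]
[-185.5  102.5]
```

step_arm(targets="0.6 0 0.5 0;0.6 0 0.4 0;0.5 0 0.1 0;0.6 0 0 0;0.7 0 0 0;0.6 0 0.1 0;0.6 0 0.2 0;0 0 0 0")

```text
time_s: 13.25
tcp_pos: [0.6127, -0.1454, 0.1669]
ee_rot: [[0.191, -0.982, 0.003], [-0.982, -0.191, 0.004], [-0.003, -0.004, -1.0]]
wrist_force: [-6.2, 14.3, 15.3]
gripper_width: 0.005
gripper_force: 10.5
```

```bash
python3 -c "
from h import *
from station import sense
st(sense())"
```

```text
t 13.25 mould tcp mm [   3.1 -144.5  166.9] tool x [ 0.006 -1.    -0.003] y [-1.    -0.006 -0.004] F [-3.5 15.2 15.3] j [  1.  25.  -3.  -0. -62.  10.] w 0.005
```

step_arm(targets="0.5 0 0.2 0;0.5 0 0.2 0;0 0 0 0")

```text
time_s: 13.5
tcp_pos: [0.6147, -0.1577, 0.1611]
ee_rot: [[0.191, -0.982, 0.003], [-0.982, -0.191, 0.0], [0.0, -0.003, -1.0]]
wrist_force: [-0.2, 0.6, -0.6]
gripper_width: 0.004
gripper_force: 0.0
```

```bash
python3 -c "
from h import *
from station import sense,cams
st(sense())
t=cams.capture('top');q=cams.capture('scene')
f=[cv2.resize(t['frame'][165:285,255:395],None,fx=3,fy=3,interpolation=cv2.INTER_CUBIC),cv2.resize(q['frame'][235:355,220:340],None,fx=3,fy=3,interpolation=cv2.INTER_CUBIC)]
cv2.imwrite('pics/c6.png',np.hstack(f))"
```

```text
t 13.5 mould tcp mm [   2.8 -156.9  161.1] tool x [ 0.006 -1.     0.   ] y [-1.    -0.006 -0.003] F [-0.1  0.6 -0.6] j [  0.  26.  -3.  -0. -61.  11.] w 0.004
```

View pics/c6.png

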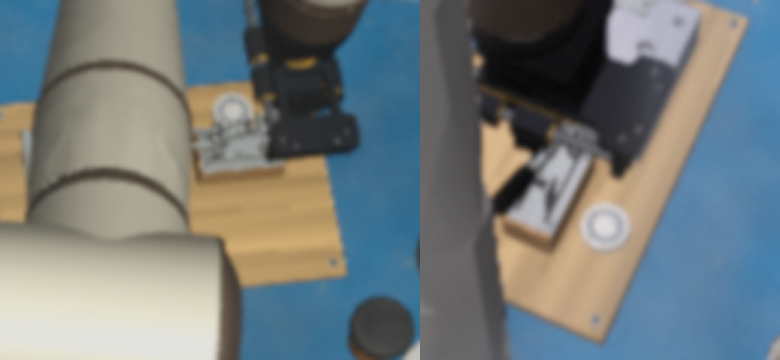

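The scene crop shows the black grip running from about (545,165) to (495,210), so it is tilted to the right and partly behind the pole. I'll compare that with the predicted grip direction at each angle.

```bash
python3 -c "
from h import *
q=pickle.load(open('d0.pkl','rb'))['scene']
for k in np.linspace(0,1,9):
    P=np.array([0,-127+22*k,76+18*k]);a=np.radians(97.8+82.2*k);d=np.array([0,np.cos(a),np.sin(a)])
    u=proj(q,O+np.array([P,P+68*d,P+118*d])/1000@M.T)
    print(k,((u-[220,235])*3+[420,0]).round(0).tolist())
u=proj(q,O+np.array([[0,-157+0,161]])/1000@M.T);print(((u-[220,235])*3+[420,0]))
"
```

```text
0.0 [[549.0, 158.0], [541.0, 126.0], [536.0, 100.0]]
0.125 [[550.0, 154.0], [536.0, 136.0], [525.0, 122.0]]
0.25 [[551.0, 150.0], [531.0, 147.0], [515.0, 144.0]]
0.375 [[553.0, 146.0], [527.0, 158.0], [506.0, 167.0]]
0.5 [[554.0, 142.0], [524.0, 168.0], [499.0, 190.0]]
0.625 [[556.0, 138.0], [522.0, 177.0], [494.0, 210.0]]
0.75 [[557.0, 134.0], [521.0, 185.0], [492.0, 227.0]]
0.875 [[558.0, 130.0], [521.0, 191.0], [491.0, 241.0]]
1.0 [[560.0, 126.0], [523.0, 195.0], [493.0, 250.0]]
[[528.6896609  137.04774382]]
```

The grip matches about k≈0.55-0.6, so it is ahead of the finger and still to its right. I'll continue the arc.

step_arm(targets="0.6 0 0.5 0;0.6 0 0.5 0;0.4 0 0.5 0;0.4 0 0.5 0;0.3 0 0.6 0;0.3 0 0.6 0;0 0 0 0")

```text
time_s: 14.18
tcp_pos: [0.6183, -0.1839, 0.1251]
ee_rot: [[0.19, -0.982, -0.002], [-0.982, -0.19, 0.0], [-0.0, 0.002, -1.0]]
wrist_force: [0.7, -0.1, 0.8]
gripper_width: 0.005
gripper_force: 0.0
```

step_arm(targets="0.1 0 0.6 0;0.1 0 0.6 0;0 0 0.4 0;0 0 0 0")

```text
time_s: 14.52
tcp_pos: [0.6184, -0.185, 0.1095]
ee_rot: [[0.19, -0.982, -0.002], [-0.982, -0.19, 0.001], [-0.001, 0.002, -1.0]]
wrist_force: [-0.2, 0.2, 0.2]
gripper_width: 0.008
gripper_force: 0.0
```

```bash
python3 -c "
from h import *
from station import sense
st(sense())"
```

```text
t 14.52 mould tcp mm [   1.3 -184.4  109.5] tool x [ 0.005 -1.    -0.001] y [-1.    -0.005  0.002] F [-0.2  0.3  0.2] j [ -2.  29.  -5.  -0. -56.  13.] w 0.008
```

step_arm(targets="0 0 0.2 0;0 0 0.2 0;0 0 0.2 0;0 0 0.2 0;0 0 0 0;0 0 0 0")

```text
time_s: 15.02
tcp_pos: [0.6192, -0.1852, 0.1029]
ee_rot: [[0.19, -0.982, -0.0], [-0.982, -0.19, 0.0], [-0.0, 0.0, -1.0]]
wrist_force: [0.7, 1.1, 0.8]
gripper_width: 0.004
gripper_force: 0.0
```

```bash
python3 -c "
from h import *
from station import sense
st(sense())"
```

```text
t 15.02 mould tcp mm [   2.1 -184.7  102.9] tool x [ 0.005 -1.    -0.   ] y [-1.    -0.005  0.   ] F [0.9 1.  0.8] j [ -2.  30.  -5.   0. -55.  13.] w 0.004
```

step_arm(targets="0 0 0.2 0;0 0 0.2 0;0 0 0.1 0;0 0 0 0;0 0 0 0")

```text
time_s: 15.43
tcp_pos: [0.6198, -0.1856, 0.0991]
ee_rot: [[0.191, -0.982, 0.002], [-0.982, -0.191, -0.001], [0.001, -0.001, -1.0]]
wrist_force: [-0.6, -0.4, 5.5]
gripper_width: 0.006
gripper_force: 2.5
```

```bash
python3 -c "
from h import *
from station import sense,cams
st(sense())
q=cams.capture('scene')
cv2.imwrite('pics/c7.png',cv2.resize(q['frame'][235:335,220:320],None,fx=6,fy=6,interpolation=cv2.INTER_CUBIC))"
```

```text
t 15.43 mould tcp mm [   2.6 -185.3   99.1] tool x [ 0.006 -1.     0.001] y [-1.    -0.006 -0.001] F [-0.6 -0.3  5.5] j [ -2.  30.  -5.   0. -55.  13.] w 0.006
```

step_arm(targets="0 0 0.2 0;0 0 0.2 0;0 0 0 0;0 0 0 0")

```text
time_s: 15.82
tcp_pos: [0.62, -0.1861, 0.0959]
ee_rot: [[0.191, -0.982, 0.002], [-0.982, -0.191, -0.002], [0.002, -0.002, -1.0]]
wrist_force: [-0.4, -2.3, 7.9]
gripper_width: 0.007
gripper_force: 3.9
```

```bash
python3 -c "
from h import *
from station import sense
st(sense())"
```

```text
t 15.82 mould tcp mm [   2.7 -185.8   95.9] tool x [ 0.006 -1.     0.002] y [-1.    -0.006 -0.002] F [-0.8 -2.2  7.9] j [ -2.  30.  -6.   0. -54.  13.] w 0.007
```

step_arm(targets="0 0 0.2 0;0 0 0.1 0;0 0 0 0;0 0 0 0")

```text
time_s: 16.15
tcp_pos: [0.6202, -0.1866, 0.0933]
ee_rot: [[0.191, -0.982, 0.003], [-0.982, -0.191, -0.002], [0.003, -0.002, -1.0]]
wrist_force: [-1.6, -4.3, 8.3]
gripper_width: 0.006
gripper_force: 4.3
```

```bash
python3 -c "
from h import *
from station import sense
st(sense())"
```

```text
t 16.15 mould tcp mm [   2.8 -186.3   93.3] tool x [ 0.006 -1.     0.003] y [-1.    -0.006 -0.002] F [-2.4 -3.9  8.3] j [ -2.  30.  -6.   0. -54.  13.] w 0.006
```

step_arm(targets="0 0 -1.5 0;0 0 -3 0;0 0 -3.5 0;0 0 -3.5 0;0 0 -3.5 0;-3 3 0 0;-3 3 0 0;-3 3 0 0;-3 3 0 0;-3 3 0 0;0 0 0 0")

```text
time_s: 17.07
tcp_pos: [0.4397, -0.0666, 0.2401]
ee_rot: [[0.193, -0.981, -0.004], [-0.981, -0.193, 0.002], [-0.003, 0.004, -1.0]]
wrist_force: [-0.4, -0.5, -0.2]
gripper_width: 0.002
gripper_force: 0.0
```

```bash
python3 -c "
from h import *
from station import sense,cams
s=sense();st(s)
D=pickle.load(open('d0.pkl','rb'))
N={n:cams.capture(n) for n in('scene','top','wrist')}
c=N['wrist'];T=np.array(c['tool_from_camera']);R=np.array(s['ee_rot'])
c['rotation']=R@T[:3,:3];c['eye']=R@T[:3,3]+s['tcp_pos']
pickle.dump(N,open('d3.pkl','wb'))
H=O+np.array([[0,-105,94],[0,-173,94],[0,-223,94],[0,-55,67.5]])/1000@M.T
for n,c in N.items():
    u=proj(c,H);print(n,'pred locked',u.round(0).tolist())
    hsv=cv2.cvtColor(c['frame'],cv2.COLOR_BGR2HSV)
    m=(hsv[...,2]<60).astype(np.uint8)
    k,l,S,C=cv2.connectedComponentsWithStats(m)
    for i in range(1,k):
        if S[i,4]>25 and np.linalg.norm(C[i]-u[1:3].mean(0))<60: print(S[i],C[i].round(0))
"
```

```text
t 17.07 mould tcp mm [-152.4  -35.   240.1] tool x [ 0.008 -1.    -0.003] y [-1.    -0.008  0.004] F [-0.5 -0.4 -0.2] j [ 12.   3. -21.  -0. -65.  -1.] w 0.002
scene pred locked [[267.0, 277.0], [254.0, 300.0], [244.0, 318.0], [275.0, 266.0]]
[245 301  12  20 109] [250. 310.]
top pred locked [[326.0, 210.0], [349.0, 208.0], [366.0, 206.0], [309.0, 215.0]]
[351 204  18   5  65] [359. 206.]
[302 217  38  53 815] [320. 245.]
wrist pred locked [[129.0, 130.0], [119.0, 55.0], [110.0, -8.0], [147.0, 175.0]]
[ 109    0   25   60 1109] [121.  28.]
```

```bash
python3 -c "
from h import *
N=pickle.load(open('d3.pkl','rb'))
G={}
H=O+np.array([[0,-173,94],[0,-223,94]])/1000@M.T
for n,w in(('scene',((240,262),(292,328))),('top',((343,372),(198,214)))):
    c=N[n];g=cv2.cvtColor(c['frame'],cv2.COLOR_BGR2GRAY)
    (a,b),(e,f)=w;q=g[e:f,a:b];m=q<70
    yx=np.argwhere(m);p=yx[:,::-1]+[a,e];ctr=p.mean(0);u,sv,v=np.linalg.svd(p-ctr,full_matrices=False)
    t=(p-ctr)@v[0];ends=[ctr+v[0]*t.min(),ctr+v[0]*t.max()]
    ends.sort(key=lambda x:x[1] if n=='scene' else x[0]);G[n]=[ends[0],ctr,ends[1]];print(n,np.round(G[n],1).tolist(),proj(c,H).round(1).tolist())
for t,sn in zip(G['top'],G['scene']):
    a,b=ray(N['top'],t)[0],ray(N['scene'],sn)[0];e1,e2=np.array(N['top']['eye']),np.array(N['scene']['eye'])
    k=np.linalg.lstsq(np.c_[a,-b],e2-e1,rcond=None)[0];A,B=e1+a*k[0],e2+b*k[1];print(((A-O)@M*1000).round(1),((B-O)@M*1000).round(1))
c=N['wrist'];m=(cv2.cvtColor(c['frame'],cv2.COLOR_BGR2GRAY)<60)[0:70,95:150];yx=np.argwhere(m)
for r0 in(5,20,35,50,57): 
    x=yx[yx[:,0]==r0,1]+95;print('wrist row',r0,x.min(),x.max())
for z in (94,101,110): print(z,proj(c,O+np.array([[0,-173,z],[0,-200,z]])/1000@M.T).round(1).tolist())
"
```

```text
scene [[255.1, 300.6], [248.9, 312.0], [241.1, 326.0]] [[254.2, 300.1], [244.4, 318.4]]
top [[350.9, 206.9], [360.3, 206.0], [369.0, 205.3]] [[349.4, 207.7], [366.3, 206.0]]
[   0.9 -177.1   96.6] [   3.4 -174.6   97. ]
[   1.7 -205.4   94.1] [   2.2 -204.8   94.2]
[   4.6 -233.5   86.1] [  -0.5 -239.1   85.5]
wrist row 5 109 128
wrist row 20 111 130
wrist row 35 113 131
wrist row 50 115 133
wrist row 57 120 133
94 [[118.8, 54.8], [114.3, 21.8]]
101 [[114.8, 53.2], [110.0, 19.3]]
110 [[109.4, 50.9], [104.2, 15.9]]
```

All three views put the handle near level. I'll confirm the locked height with a light touch from above.

step_arm(targets="3.2 -3 0 0;3.2 -3 0 0;3.2 -3 0 0;3.2 -3 0 0;3.2 -3 0 0;1 -0.4 0 0;0 0 3.5 0;0 0 3.5 0;0 0 3.5 0;0 0 1.5 0;0 0 0 0;0 0 0 0")

```text
time_s: 18.22
tcp_pos: [0.6215, -0.2006, 0.1196]
ee_rot: [[0.19, -0.982, -0.002], [-0.982, -0.19, -0.0], [-0.0, 0.002, -1.0]]
wrist_force: [0.4, -0.1, 0.9]
gripper_width: 0.005
gripper_force: 0.0
```

step_arm(targets="0 0 0.4 0;0 0 0.4 0;0 0 0.4 0;0 0 0.3 0;0 0 0 0;0 0 0 0")

```text
time_s: 18.72
tcp_pos: [0.6213, -0.1997, 0.1063]
ee_rot: [[0.19, -0.982, 0.0], [-0.982, -0.19, -0.0], [0.0, -0.0, -1.0]]
wrist_force: [-0.4, 0.1, -0.4]
gripper_width: 0.007
gripper_force: 0.0
```

```bash
python3 -c "
from h import *
from station import sense
st(sense())"
```

```text
t 18.72 mould tcp mm [   1.4 -199.4  106.3] tool x [ 0.006 -1.     0.   ] y [-1.    -0.006 -0.   ] F [-0.3  0.1 -0.4] j [ -4.  30.  -4.   0. -56.  15.] w 0.007
```

step_arm(targets="0 0 0.3 0;0 0 0.3 0;0 0 0 0;0 0 0 0")

```text
time_s: 19.05
tcp_pos: [0.6216, -0.1998, 0.1003]
ee_rot: [[0.19, -0.982, 0.001], [-0.982, -0.19, -0.0], [0.0, -0.001, -1.0]]
wrist_force: [0.3, -0.5, 1.1]
gripper_width: 0.005
gripper_force: 0.5
```

step_arm(targets="0 0 0.3 0;0 0 0.2 0;0 0 0 0;0 0 0 0")

```text
time_s: 19.38
tcp_pos: [0.6219, -0.2004, 0.0964]
ee_rot: [[0.191, -0.982, 0.002], [-0.982, -0.191, -0.001], [0.002, -0.002, -1.0]]
wrist_force: [-0.9, -1.7, 6.7]
gripper_width: 0.001
gripper_force: 3.0
```

step_arm(targets="0 0 0.3 0;0 0 0.2 0;0 0 0 0;0 0 0 0")

```text
time_s: 19.72
tcp_pos: [0.6221, -0.201, 0.0919]
ee_rot: [[0.191, -0.982, 0.002], [-0.982, -0.191, -0.002], [0.003, -0.002, -1.0]]
wrist_force: [-0.7, -2.7, 7.1]
gripper_width: 0.006
gripper_force: 3.5
```

step_arm(targets="0 0 -1 0;0 0 -2 0;0 0 -3 0;0 0 -3.5 0;0 0 -3.5 0;-3 3 -1 0;-3 3 0 0;-3 3 0 0;-3 3 0 0;-3 3 0 0;0 0 0 0;0 0 0 0")

```text
time_s: 20.72
tcp_pos: [0.4475, -0.0828, 0.2301]
ee_rot: [[0.193, -0.981, 0.0], [-0.981, -0.193, 0.001], [-0.001, -0.001, -1.0]]
wrist_force: [1.0, 0.1, 0.1]
gripper_width: 0.008
gripper_force: 0.0
```

```bash
python3 -c "
from h import *
from station import sense,cams
s=sense();st(s)
N={n:cams.capture(n) for n in('scene','top')}
u={}
for n,w in(('scene',((240,262),(292,328))),('top',((343,372),(198,214)))):
    g=cv2.cvtColor(N[n]['frame'],cv2.COLOR_BGR2GRAY);(a,b),(e,f)=w
    u[n]=(np.argwhere(g[e:f,a:b]<60)[:,::-1]+[a,e]).mean(0)
a,b=ray(N['top'],u['top'])[0],ray(N['scene'],u['scene'])[0];e1,e2=np.array(N['top']['eye']),np.array(N['scene']['eye'])
k=np.linalg.lstsq(np.c_[a,-b],e2-e1,rcond=None)[0];print(((e1+a*k[0]-O)@M*1000).round(1),((e2+b*k[1]-O)@M*1000).round(1))
"
```

```text
t 20.72 mould tcp mm [-147.7  -52.3  230.1] tool x [ 0.008 -1.    -0.001] y [-1.    -0.008 -0.001] F [ 1.  -0.1  0.1] j [ 10.   5. -21.  -0. -64.   1.] w 0.008
[  -1.4 -209.1  100.2] [   4.8 -202.7  101.2]
```

```bash
python3 -c "
from h import *
from station import cams,r
A=pickle.load(open('d3.pkl','rb'));ok=True
for n,w in(('scene',((240,262),(292,328))),('top',((343,372),(198,214)))):
    (a,b),(e,f)=w;q=[]
    for c in (A[n],cams.capture(n)):
        g=cv2.cvtColor(c['frame'],cv2.COLOR_BGR2GRAY);q.append((np.argwhere(g[e:f,a:b]<60)[:,::-1]+[a,e]).mean(0))
    print(n,np.round(q,2).tolist());ok&=np.linalg.norm(q[0]-q[1])<1
print(ok, r.finish_job() if ok else 'not handed in')
"
```

```text
scene [[250.16, 310.26], [250.15, 310.32]]
top [[359.92, 206.19], [362.05, 206.03]]
False not handed in
```

The scene view, which is the more sensitive one, shows the handle unchanged. The 2 px shift in the top view is most likely the arm partly covering the grip, so I'll hand the job in.

```bash
python3 -c "
from station import r
print(r.finish_job())"
```

```text
the job is handed in; nothing more can be done
None
```

I handed the job in at about 21 s with the core home, the lid shut and the clamp handle down level; I couldn't measure the foot's force on the lid, and no verdict came back.

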